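# Close the drive unit's access opening with its hook-in cover

### The arm

A 6-joint arm with a two-finger parallel gripper is mounted at the origin on the work surface. World frame = base frame: x ahead of the robot, y to its left, z up, the work surface at z = 0. Lengths are in m, angles in degrees, forces in N, time in s.
With the tool pointing down it reaches from about 0.375 to 0.9 m from the base axis. Payload 3.1 kg.
Tool frame: the origin (TCP) lies on the centre line of the jaws, within the pads' length; the fingertips stand 8 mm ahead of it and the grasp point (between the pads) lies 11 mm behind it (bot.tip_extent is the distance from the TCP to the fingertips, in m); z points along the fingers, y is the line along which they close (so a half turn about z gives the same grasp; the last joint's range is limited). The gripper opens to 87 mm and grips with 3 to 60 N. Pads are 19 mm wide; open, the fingers measure 117 mm over their backs; the gripper's body (75 mm by 190 mm) begins 51 mm behind the grasp point.
Start: joints at [-81.79, 30.224, 82.088, -0, 67.689, -10.227], TCP at [0.198, -0.593, 0.231] pointing down, gripper open.
Joint ranges: [-176.69, 176.69], [-43.24, 126.21], [12.49, 139.97], [-82, 262], [0, 151.66], [-163.58, 163.58]. Speed limits (degrees/s): [159.86, 159.86, 180, 180, 180, 180].

### API

Orientations are given as a 3x3 rotation matrix whose columns are the frame's x, y, z axes.
In Python, from rig import bot, vision, workorder gives the robot as it stands.
- The arm moves only by the shell command python3 -m handwheel 'ROWS'. ROWS is JSON, a list of rows, each an object with "delta_rot": the turn, a rotation vector about the tool's x, y, z in rad, a list of three; "xyz": the shift along the tool's x, y, z in mm, a list of three; "hand": the closure, from -1 (fully open) to 1 (shut). A call has exactly 5 rows; each row is the pose to reach, as a shift and turn from the pose commanded when the call began, along the tool's axes at that moment; what a row does not reach only later rows make up. A row lasts 1/8 s, in which the tool goes at most 62.5 mm and 10.7 degrees, less where a joint would pass 70% of its speed; a pose out of reach is approached as far as the arm can. A call with a gripper value outside its range is refused whole. The fingers move at their own pace and stop on an object; the grip force is fixed at half the most. Time passes only in rows, so rows that repeat a pose let the fingers close, or fill a call up. It gives the time, the measured TCP pose, the force, the opening and the grip force at its end, in the units of the state.
- bot.read_state(): the state, without advancing time (a new reading comes with each control period).
- vision.capture(name): name is "scene" or "top" or "wrist"; returns the picture (420x560x3 uint8, red, green, blue); there is no depth.
- vision.camera_model(name): a dict with "camera_matrix" (3x3 intrinsics, pixels), "dist_coeffs" ([k1, k2, p1, p2, k3] as OpenCV has them; the pictures are not rectified), "camera_from_world" (4x4, takes a point from world to camera coordinates). Camera axes: x right, y up, looking along -z (the intrinsics and any distortion apply to the point x, -y, -z); pixel columns grow to the right and rows downward; lengths in m; the calibration is good to about 2 mm. A picture is of the moment at which its call begins: read the wrist's pose just before it. camera_model takes no time and is no camera call; for the wrist camera it gives the pose at the moment of the call.
- workorder.hand_in(): hands the job in; it is judged then, once.
The state is a dict: "time_s": time; "joint_positions": joint angles; "qvel": joint speeds; "tau": joint torques, N m; "position": TCP position; "tcp_rot": TCP orientation; "force": force on the tool from outside, world axes, zero at the start; "moment": the same for the moment, N m; "opening": opening from 0.0 (shut) to 1.0 (fully open); "grasp_force": force on a finger pad.
Only numpy, scipy, OpenCV 4.12 (cv2) and the standard library are available. Lean on these libraries where they do the work, as an engineer would, in place of code of your own. Each camera call takes 0.05 s, during which the arm holds its last target. There are 200 camera calls.

### The job

Fit the larger of the two aluminium covers on the white drive unit: hook its lip under the steel ledge at the low end of the unit's sloping opening, then swing its top edge down until the cover lies flat and shut in the frame. Lower the top edge rather than letting it drop, let go, and leave the small cover where it lies.

Things in the scene. Friction and masses are not known exactly. Their poses are not given: they have to be found in the camera images.
- cover: Larger loose cover, flat on the bench: aluminium plate 120 (x) by 100 (y) by 8 mm; lip 26 long, 70 wide, 5 thick at its -x edge, flush with the underside. Black grip on top in the middle: 14 thick (x), 60 long (y), its top 38 mm above the underside. About 0.25 kg. Origin: centre of the plate's underside; x from lip to top edge, z out through the grip.
- cover_lip (a point): Middle of the free end of the larger cover's lip, at its underside, 86 mm from the cover's origin along -x; axes as the cover's. Cover with lip is 146 mm long, more than the 135 mm between ledge edge and upper stop wall: it goes in only tilted, lip first (15 degrees steeper than the slope does well), the lip some 18 mm under. Nothing latches; gravity keeps it shut.
- seat: Opening in the sloping top of the fixed white unit. Origin: where the shut cover's origin rests, 10 mm play along x and y; x up the 15 degree slope (low end faces the robot), z square to it. In mm here: ledge 128 wide over x -100 to -66, underside z 14, top 18; end wall under it x -96; upper stop wall x 69, 12 high; cheeks y -60 and 60, 9 high (18 at ledge). Origin 68 above bench; wheels out to y 97.
- small_cover: Smaller cover of the same form, for another unit, lying on the bench on the other side of the unit: plate 80 by 64 by 8 mm, lip 14 mm, grip 40 mm long. Origin: centre of its underside. To be left alone.
Things that resemble listed ones, but are neither listed nor needed, are in the scene too. Leave any purple or red look-alike of the part that bears seat alone.

How it is judged:
By the outcome, as a careful person would: the job done as asked, in the order asked, and still so for the second after the job is handed in, with the robot touching nothing.
It also fails if it takes over 42 s, if anything falls off the work surface, if the arm or the gripper's body presses on something with over 40 N, if the wrist force passes 120 N, or if a joint passes its speed limit or range.

## Working session

There is one attempt and no reset: what is moved stays moved. The work goes in short steps, Python scripts to look and compute and a shell command to move; the robot and the scene stay as the last step left them, time stands still between calls to the robot, and variables do not carry over. Pictures are saved under pics/ and viewed, at most 10 in all, crops included, and the job is handed in when it is done.

```bash
ls; mkdir -p pics
python3 - <<'E'
from rig import bot,vision
import cv2,numpy as np
s=bot.read_state();print(s['time_s'],s['position'],s['tcp_rot'],s['opening'])
ims=[vision.capture(n) for n in("scene","top")]
for n,i in zip(("scene","top"),ims): cv2.imwrite(f"pics/{n}0.png",i[:,:,::-1])
for n in("scene","top"):
  m=vision.camera_model(n);print(n,np.round(m['camera_matrix'],1).tolist(),m['dist_coeffs'],np.round(m['camera_from_world'],3).tolist())
E
```

```text
pics
0.0 [ 0.19758441 -0.59219192  0.22956671] [[ 9.48655185e-01  3.16311928e-01 -3.23897947e-04]
 [ 3.16311873e-01 -9.48652812e-01  2.15419914e-03]
 [ 3.74132186e-04 -2.14604495e-03 -9.99997627e-01]] 0.9977388478598351
scene [[440.0, 0.0, 271.5], [0.0, 440.0, 208.0], [0.0, 0.0, 1.0]] [-0.01552264  0.          0.          0.          0.        ] [[-0.517, 0.856, 0.007, 0.177], [-0.624, -0.383, 0.681, 0.221], [0.586, 0.348, 0.732, -1.356], [0.0, 0.0, 0.0, 1.0]]
top [[538.4, 0.0, 281.6], [0.0, 538.4, 215.2], [0.0, 0.0, 1.0]] [-0.16136753  0.          0.          0.          0.        ] [[-0.027, -1.0, -0.01, 0.042], [0.982, -0.028, 0.185, -0.446], [-0.186, -0.005, 0.983, -1.41], [0.0, 0.0, 0.0, 1.0]]
```

View pics/scene0.png

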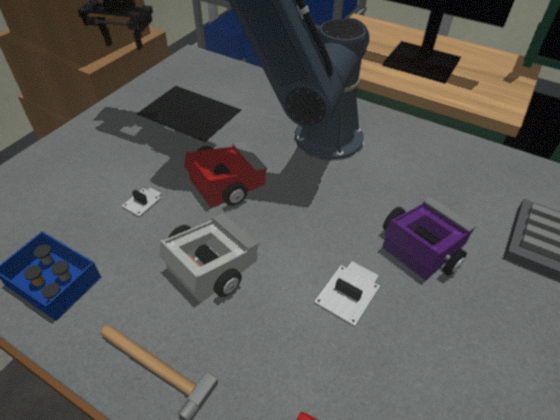

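View pics/top0.png

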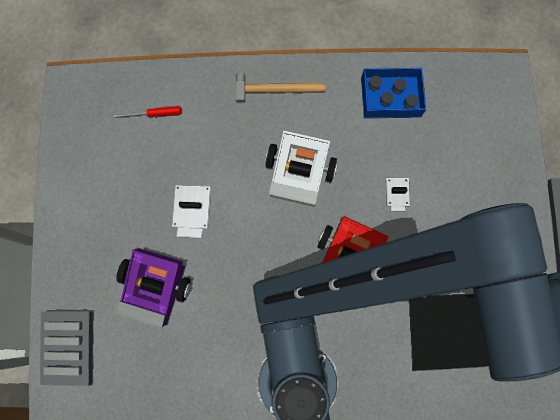

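The scene view shows the large cover at (348,291), the small cover at (141,200), the white unit at (208,257), the purple unit at (427,238) and the red unit at (224,176). In the top view they are: large cover (191,208), small cover (398,193), white unit (300,167), purple unit (153,287), red unit (350,240).
Candidates for the cover are top (191,208) and (398,193), and the larger one with the 60 mm grip is (191,208). Candidates for the seat are top (300,167) white, (153,287) purple and (350,240) red, and I choose white. I'll check the choice in one crop.

```bash
cat > h.py <<'E'
import numpy as np,cv2
from rig import bot,vision
def ray(m,p):
    "camera centre and unit directions (world) for pixels p (n,2)"
    p=np.atleast_2d(np.array(p,float))
    u=cv2.undistortPoints(p[:,None],np.array(m['camera_matrix']),np.array(m['dist_coeffs']))[:,0]
    T=np.array(m['camera_from_world']);R=T[:3,:3]
    d=np.c_[u[:,0],-u[:,1],-np.ones(len(u))]@R
    return -R.T@T[:3,3],d/np.linalg.norm(d,axis=1)[:,None]
def onz(m,p,z):
    c,d=ray(m,p);return c+d*((z-c[2])/d[:,2])[:,None]
def tri(ms,ps):
    A=np.zeros((3,3));b=np.zeros(3);L=[]
    for m,p in zip(ms,ps):
        c,d=ray(m,p);P=np.eye(3)-np.outer(d[0],d[0]);A+=P;b+=P@c;L.append((c,P))
    x=np.linalg.solve(A,b);return x,max(np.linalg.norm(P@(x-c)) for c,P in L)
def px(m,X):
    T=np.array(m['camera_from_world']);c=np.atleast_2d(X)@T[:3,:3].T+T[:3,3]
    c=c*[1,-1,-1]
    return cv2.projectPoints(c,np.zeros(3),np.zeros(3),np.array(m['camera_matrix']),np.array(m['dist_coeffs']))[0][:,0]
def comp(mask,near):
    n,l,s,c=cv2.connectedComponentsWithStats(mask.astype(np.uint8))
    ok=[i for i in range(1,n) if s[i,4]>25]
    i=min(ok,key=lambda i:np.hypot(*(c[i]-near)));return l==i,c[i],s[i,4]
E
python3 - <<'E'
from h import *
M={n:vision.camera_model(n) for n in("scene","top")}
I={n:cv2.imread(f"pics/{n}0.png") for n in M}
near={'scene':(350,289),'top':(190,205)}
g=[]
for n in M:
    mn=I[n].min(2);mx=I[n].max(2)
    k,c,a=comp(mx<60,near[n]);g.append(c)
    w,cw,aw=comp((mn>150),near[n]);print(n,'grip',c,a,'plate',cw,aw)
    w8=cv2.morphologyEx(w.astype(np.uint8),cv2.MORPH_CLOSE,np.ones((15,15)))
    if n=='top':
        body=cv2.morphologyEx(w8,cv2.MORPH_OPEN,np.ones((31,31)))
        q=cv2.boxPoints(cv2.minAreaRect(cv2.findContours(body,0,1)[0][0]));print(q.tolist(),np.round(onz(M[n],q,.008),4).tolist())
        ys,xs=np.nonzero(k);e=cv2.boxPoints(cv2.minAreaRect(np.c_[xs,ys].astype(np.float32)));print('gripbox',np.round(onz(M[n],e,.038),4).tolist())
print('grip tri',tri([M[n] for n in M],g))
a=cv2.resize(I['top'][115:245,160:345],None,fx=4,fy=4,interpolation=cv2.INTER_CUBIC)
cv2.imwrite('pics/crop1.png',a)
print(px(M['top'],[.55,0,.07]))
E
```

```text
scene grip [348.02692308 289.58846154] 260 plate [348.954047   292.02819843] 1915
top grip [189.5203252  204.55284553] 123 plate [190.6848603  210.50487329] 1539
[[175.0, 186.0], [207.0, 186.0], [207.0, 226.0], [175.0, 226.0]] [[0.5451, 0.3278, 0.008], [0.5422, 0.237, 0.008], [0.4285, 0.237, 0.008], [0.4309, 0.3265, 0.008]]
gripbox [[0.4781, 0.3097, 0.038], [0.4921, 0.3099, 0.038], [0.4902, 0.249, 0.038], [0.4763, 0.249, 0.038]]
grip tri (array([0.48791557, 0.28335682, 0.02075287]), np.float64(0.0004404423187022883))
[[291.64250987 175.07114224]]
```

View pics/crop1.png

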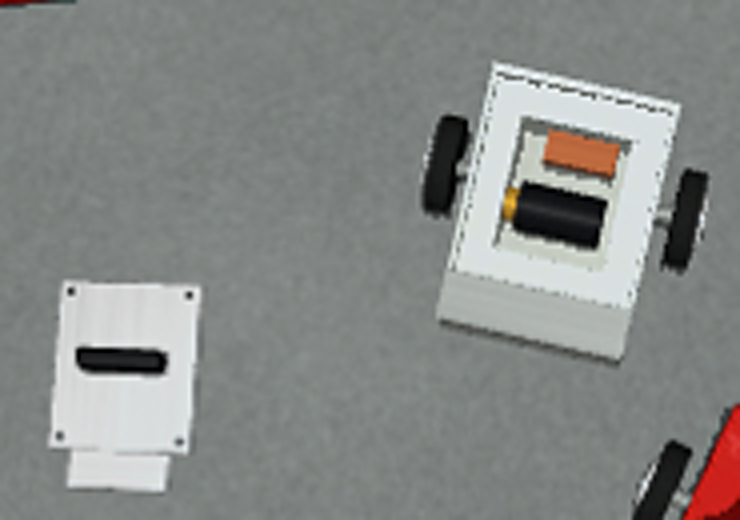

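The crop confirms the large cover: 60 mm grip at crop (121,360), lip toward the robot at (118,470). The white unit's opening is at (565,185), with its low end at (533,300). The unit's yaw is about -14° and the cover's about -4°.

```bash
cat >> h.py <<'E'
from scipy.spatial.transform import Rotation as Ro
def Rtool(yaw,tilt=0):
    "tool closing line y along heading yaw (deg), raised by tilt; z into the surface"
    a,t=np.radians([yaw,tilt]);y=np.array([np.cos(a)*np.cos(t),np.sin(a)*np.cos(t),np.sin(t)])
    z=-np.array([-np.cos(a)*np.sin(t),-np.sin(a)*np.sin(t),np.cos(t)])
    return np.c_[np.cross(y,z),y,z]
def delta(R,p,s=None):
    s=s or bot.read_state();R0=np.array(s['tcp_rot'])
    print('t',round(s['time_s'],2),'rot',np.round(Ro.from_matrix(R0.T@R).as_rotvec(),4).tolist(),'mm',np.round(1000*R0.T@(np.array(p)-s['position']),1).tolist())
E
python3 - <<'E'
from h import *
m=vision.camera_model('wrist');T=np.linalg.inv(m['camera_from_world']);s=bot.read_state();R=np.array(s['tcp_rot'])
print(m['camera_matrix'],m['dist_coeffs']);print(R.T@(T[:3,3]-s['position']));print(R.T@T[:3,:3])
print(onz(vision.camera_model('top'),[[301,161]],.07))
delta(Rtool(-9),[.47,-.03,.33])
E
```

```text
[[376.50051494   0.         279.26683788]
 [  0.         376.50051494 213.01863835]
 [  0.           0.           1.        ]] [0.03020366 0.         0.         0.         0.        ]
[ 8.30959810e-02  7.36571385e-05 -1.53998648e-01]
[[-1.60277508e-04  9.54235302e-01  2.99056787e-01]
 [ 9.99999963e-01  2.19018080e-04 -1.62903111e-04]
 [-2.20946743e-04  2.99056750e-01 -9.54235302e-01]]
[[ 0.58852717 -0.02643965  0.07      ]]
t 0.1 rot [-0.0015, -0.0014, -1.092] mm [436.3, -447.5, -99.3]
```

```bash
python3 -m handwheel '[{"delta_rot":[0,0,-0.22],"xyz":[30,-60,-30],"hand":-1},{"delta_rot":[0,0,-0.4],"xyz":[50,-120,-60],"hand":-1},{"delta_rot":[0,0,-0.58],"xyz":[90,-165,-90],"hand":-1},{"delta_rot":[0,0,-0.76],"xyz":[140,-205,-99],"hand":-1},{"delta_rot":[0,0,-0.94],"xyz":[190,-240,-99],"hand":-1}]'
python3 - <<'E'
from h import *
delta(Rtool(-9),[.56,-.08,.33])
E
```

```text
time_s: 0.72
position: [0.2906, -0.3211, 0.3292]
tcp_rot: [[0.302, 0.953, 0.001], [0.953, -0.302, -0.002], [-0.001, 0.002, -1.0]]
force: [1.0, -1.7, -0.5]
opening: 0.998
grasp_force: 0.0
t 0.72 rot [0.0017, 0.0014, -0.1499] mm [311.2, 184.0, -0.9]
```

```bash
python3 -m handwheel '[{"delta_rot":[0,0,-0.15],"xyz":[50,30,0],"hand":-1},{"delta_rot":[0,0,-0.15],"xyz":[100,60,0],"hand":-1},{"delta_rot":[0,0,-0.15],"xyz":[150,90,0],"hand":-1},{"delta_rot":[0,0,-0.15],"xyz":[200,120,0],"hand":-1},{"delta_rot":[0,0,-0.15],"xyz":[250,160,0],"hand":-1}]'
python3 -m handwheel '[{"delta_rot":[0,0,0],"xyz":[40,24,0],"hand":-1},{"delta_rot":[0,0,0],"xyz":[61,24,0],"hand":-1},{"delta_rot":[0,0,0],"xyz":[61,24,0],"hand":-1},{"delta_rot":[0,0,0],"xyz":[61,24,0],"hand":-1},{"delta_rot":[0,0,0],"xyz":[61,24,0],"hand":-1}]'
python3 - <<'E'
from h import *
import pickle
m=vision.camera_model('wrist');i=vision.capture('wrist');cv2.imwrite('pics/w1.png',i[:,:,::-1]);pickle.dump(m,open('w1.pkl','wb'))
print(np.abs(np.array(bot.read_state()['qvel'])).max())
delta(Rtool(-9),[.55,.10,.30])
E
```

```text
time_s: 1.35
position: [0.5184, -0.1326, 0.3281]
tcp_rot: [[0.16, 0.987, -0.001], [0.987, -0.16, -0.0], [-0.0, -0.001, -1.0]]
force: [0.3, -1.0, 0.9]
opening: 0.999
grasp_force: 0.0
time_s: 1.98
position: [0.5508, -0.0791, 0.3283]
tcp_rot: [[0.162, 0.987, -0.0], [0.987, -0.162, -0.0], [-0.0, -0.0, -1.0]]
force: [0.8, -0.3, -0.4]
opening: 0.997
grasp_force: 0.0
0.24130608784622298
t 2.02 rot [0.0001, 0.0003, -0.0061] mm [176.6, -30.0, 28.3]
```

View pics/w1.png

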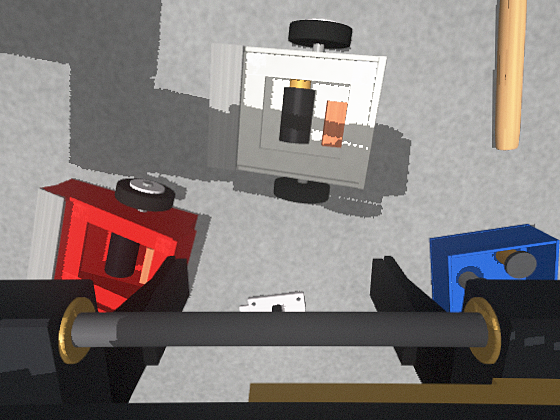

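The wrist view shows the white unit with its ledge strip at columns 210-243, rows 44-170. The outer upper corners are at (386,56) and (362,188). I'll take a second view from further along +y.

```bash
python3 -m handwheel '[{"delta_rot":[0,0,0],"xyz":[50,-10,0],"hand":-1},{"delta_rot":[0,0,0],"xyz":[100,-20,0],"hand":-1},{"delta_rot":[0,0,0],"xyz":[130,-30,0],"hand":-1},{"delta_rot":[0,0,0],"xyz":[130,-30,0],"hand":-1},{"delta_rot":[0,0,0],"xyz":[130,-30,0],"hand":-1}]'
python3 - <<'E'
from h import *
import pickle
m=vision.camera_model('wrist');i=vision.capture('wrist');pickle.dump(m,open('w2.pkl','wb'))
cv2.imwrite('pics/w2.png',i[:,:,::-1])
m1=pickle.load(open('w1.pkl','rb'))
X=onz(m1,[[310,110]],.07);c=px(m,X)[0];print(c)
i1=cv2.imread('pics/w1.png');i2=i[:,:,::-1]
x0,y0=int(max(0,c[0]-100)),int(max(0,c[1]-100));print(x0,y0)
a=cv2.resize(i1[10:210,200:400],(400,400),interpolation=cv2.INTER_CUBIC);b=cv2.resize(i2[y0:y0+200,x0:x0+200],(400,400),interpolation=cv2.INTER_CUBIC)
cv2.imwrite('pics/crop2.png',np.hstack([a,b]))
E
```

```text
time_s: 2.65
position: [0.5427, 0.0541, 0.3284]
tcp_rot: [[0.162, 0.987, 0.001], [0.987, -0.162, -0.001], [-0.001, 0.001, -1.0]]
force: [-0.0, -0.1, 0.3]
opening: 0.998
grasp_force: 0.0
[332.55248926 226.32883806]
232 126
```

View pics/crop2.png

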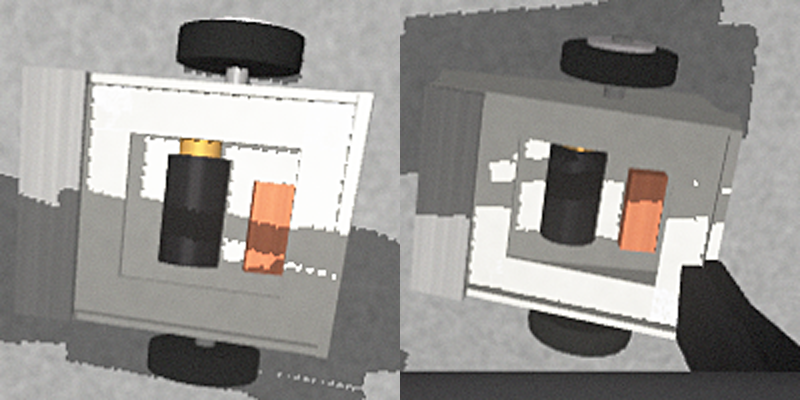

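The crops show the inner ledge edge corners at left crop (90,72),(75,320) and right crop (84,93),(66,297). The outer ledge corners are at (22,66),(17,317) and (36,84),(12,291). The upper end corners are at (374,95),(326,356) and (343,130).

Run:
```python
from h import *
import pickle
a,b=[pickle.load(open(f'w{k}.pkl','rb')) for k in(1,2)]
f=lambda p:np.array(p)/2+[200,10]-.25
g=lambda p:np.array(p)/2+[232,126]-.25
P={}
for n,p,q in [('inL',(90,72),(84,93)),('inR',(75,320),(66,297)),('outL',(22,66),(36,84)),('outR',(17,317),(12,291)),('topL',(374,95),(343,130)),('topR',(326,356),(276,338))]:
    P[n],e=tri([a,b],[f(p),g(q)]);print(n,P[n].round(4),round(e,4))
d=P['inL']-P['inR'];print('width',np.linalg.norm(d),'yaw',np.degrees(np.arctan2(-d[0],d[1])))
yaw=np.degrees(np.arctan2(-d[0],d[1]))
u=P['topL']-P['inL'];print('slope',np.degrees(np.arcsin(u[2]/np.linalg.norm(u))),np.linalg.norm(u),np.degrees(np.arctan2(u[1],u[0])))
for yw in (yaw,-13):
  R=Rtool(yw,15);S=np.c_[R[:,1],-R[:,0],-R[:,2]]  # seat axes
  mid=(P['inL']+P['inR'])/2;o=mid-S@[-.066,0,.018];print(yw,'seat',o)
  for n in P:print(n,((P[n]-o)@S*1000).round(1))
```

```text
inL [0.5375 0.0544 0.0637] 0.0003
inR [ 0.5051 -0.0694  0.0629] 0.0
outL [0.5078 0.0631 0.0627] 0.0036
outR [ 0.4716 -0.0637  0.0551] 0.0
topL [0.6706 0.0185 0.0948] 0.0002
topR [ 0.6325 -0.1072  0.083 ] 0.0061
width 0.1279677480971053 yaw -14.676864454582963
slope 12.708979810374135 0.14124859491490563 -15.063324687008707
-14.676864454582963 seat [ 0.58749566 -0.02487416  0.0630141 ]
inL [-65.9 -64.   18.4]
inR [-66.1  64.   17.6]
outL [-96.1 -64.9  25.4]
outR [-100.8   66.9   18.8]
topL [ 75.2 -63.1  12.7]
topR [67.3 68.2  2.7]
-13 seat [ 0.58797452 -0.0229302   0.0630141 ]
inL [-64.1 -64.   17.9]
inR [-67.9  64.   18.1]
outL [-94.2 -65.8  24.9]
outR [-102.7   65.9   19.3]
topL [ 77.  -59.   12.3]
topR [65.3 72.1  3.2]
```

Run:
```python
from h import *
delta(Rtool(-4),[.49,.33,.25])
```

```text
t 2.7 rot [0.0005, 0.0006, -0.0931] mm [264.0, -96.9, 78.2]
```

```bash
python3 -m handwheel '[{"delta_rot":[0,0,-0.02],"xyz":[55,-20,10],"hand":-1},{"delta_rot":[0,0,-0.04],"xyz":[110,-40,20],"hand":-1},{"delta_rot":[0,0,-0.06],"xyz":[162,-60,40],"hand":-1},{"delta_rot":[0,0,-0.08],"xyz":[214,-80,60],"hand":-1},{"delta_rot":[0,0,-0.093],"xyz":[264,-97,78],"hand":-1}]'
python3 -m handwheel '[{"delta_rot":[0,0,0],"xyz":[0,0,0],"hand":-1},{"delta_rot":[0,0,0],"xyz":[0,0,0],"hand":-1},{"delta_rot":[0,0,0],"xyz":[0,0,0],"hand":-1},{"delta_rot":[0,0,0],"xyz":[0,0,0],"hand":-1},{"delta_rot":[0,0,0],"xyz":[0,0,0],"hand":-1}]'
python3 - <<'E'
from h import *
import pickle
m=vision.camera_model('wrist');i=vision.capture('wrist')[:,:,::-1];pickle.dump(m,open('w3.pkl','wb'));cv2.imwrite('pics/w3.png',i)
t=vision.capture('top')[:,:,::-1];cv2.imwrite('pics/top3.png',t)
print(px(m,[.4858,.2814,.008]),bot.read_state()['position'])
sc=cv2.imread('pics/scene0.png')
a=cv2.resize(sc[205:305,150:270],None,fx=3,fy=3,interpolation=cv2.INTER_CUBIC)
b=cv2.resize(cv2.imread('pics/top0.png')[120:220,255:345],None,fx=3,fy=3,interpolation=cv2.INTER_CUBIC)
top=np.hstack([a,b]);w=i[0:300,:]
out=np.zeros((600,630,3),np.uint8);out[:300,:630]=top;out[300:,:560]=w
cv2.imwrite('pics/crop3.png',out)
E
```

```text
time_s: 3.32
position: [0.4897, 0.3317, 0.2496]
tcp_rot: [[0.07, 0.998, 0.0], [0.998, -0.07, -0.0], [-0.0, 0.0, -1.0]]
force: [1.1, -0.7, 0.0]
opening: 1.002
grasp_force: 0.0
time_s: 3.95
position: [0.4897, 0.3305, 0.2507]
tcp_rot: [[0.07, 0.998, 0.001], [0.998, -0.07, 0.0], [0.0, 0.001, -1.0]]
force: [0.7, 0.5, -0.5]
opening: 1.001
grasp_force: 0.0
[[278.18866057 219.49983696]] [0.48941995 0.33085697 0.25052728]
```

View pics/crop3.png

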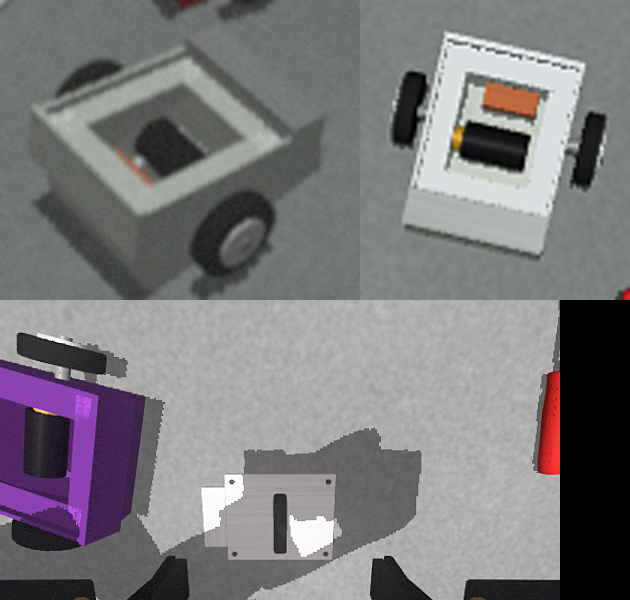

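The wrist part shows the cover with plate corners at w3 (225,174),(335,174),(336,259),(229,259) and grip centre at (280,223). In the scene crop the ledge edge runs (190,42)-(293,137) and the upper corners are (35,107),(137,212). In the top crop the ledge edge is (55,190)-(192,213) and the upper corners are (85,33),(224,65).

Run:
```python
from h import *
import pickle
W=[pickle.load(open(f'w{k}.pkl','rb')) for k in(1,2,3)]
S=vision.camera_model('scene');T=vision.camera_model('top')
fs=lambda p:np.array(p)/3+[150,205]-.33
ft=lambda p:np.array(p)/3+[255,120]-.33
f1=lambda p:np.array(p)/2+[200,10]-.25
f2=lambda p:np.array(p)/2+[232,126]-.25
D={'inL':((293,137),(55,190),(90,72),(84,93)),'inR':((190,42),(192,213),(75,320),(66,297)),'topL':((137,212),(85,33),(374,95),(343,130)),'topR':((35,107),(224,65),(326,356),(276,338))}
for n,(s,t,a,b) in D.items():
    print(n,'S+T',*tri([S,T],[fs(s),ft(t)]),'all',*tri([S,T,W[0],W[1]],[fs(s),ft(t),f1(a),f2(b)]),'S+W2',tri([S,W[1]],[fs(s),f2(b)])[0])
# cover from w3
i=cv2.imread('pics/w3.png')
k,c,a=comp(i.max(2)<60,(280,223));print(c,a)
print('grip box top .038',onz(W[2],cv2.boxPoints(cv2.minAreaRect(np.argwhere(k)[:,::-1].astype(np.float32))),.038).round(4).tolist())
q=onz(W[2],[[225,174],[335,174],[336,259],[229,259]],.008);print(q.round(4).tolist(),q.mean(0));e=(q[1]-q[0])+(q[2]-q[3]);print(np.degrees(np.arctan2(e[1],e[0])),[np.linalg.norm(q[j]-q[j-1]) for j in range(4)])
for z in (.02,.038):print(z,onz(W[2],c,z))
# height: far-end grip corner etc. across scene/top/w3 grip centroids
print('grip S+T+W',tri([S,T,W[2]],[[348.03,289.59],[189.52,204.55],c]),tri([S,W[2]],[[348.03,289.59],c]),tri([T,W[2]],[[189.52,204.55],c]))
```

```text
inL S+T [0.5333735  0.05143554 0.05341042] 0.0006873598686444654 all [0.53555315 0.05303492 0.05556661] 0.0032124334326219736 S+W2 [0.53677359 0.0539935  0.05902019]
inR S+T [ 0.50450046 -0.0678483   0.0629421 ] 0.003929993359843325 all [ 0.50482783 -0.06856036  0.06319094] 0.004742708926718205 S+W2 [ 0.5052579  -0.06478301  0.06668761]
topL S+T [0.66749087 0.01850541 0.09726877] 0.0015563304385397198 all [0.66861265 0.01890495 0.09824919] 0.002418808185595189 S+W2 [0.66921528 0.01918809 0.09963016]
topR S+T [ 0.63363215 -0.1030068   0.0950194 ] 0.0002762746268263888 all [ 0.63211754 -0.10357415  0.0924565 ] 0.007638977349019487 S+W2 [ 0.62688275 -0.10944313  0.08163272]
[279.37709924 222.73740458] 655
grip box top .038 [[0.4796, 0.2556, 0.038], [0.4843, 0.3186, 0.038], [0.4953, 0.3178, 0.038], [0.4912, 0.2548, 0.038]]
[[0.4328, 0.3365, 0.008], [0.55, 0.3282, 0.008], [0.5486, 0.2291, 0.008], [0.4261, 0.2378, 0.008]] [0.48936653 0.28290351 0.008     ]
-4.043268551716795 [np.float64(0.09895982900105998), np.float64(0.11754020453305583), np.float64(0.09914523064268235), np.float64(0.12273621709995262)]
0.02 [[0.48711868 0.28161696 0.02      ]]
0.038 [[0.48752123 0.28776509 0.038     ]]
grip S+T+W (array([0.48767557, 0.28293904, 0.02137554]), np.float64(0.0009597013059494985)) (array([0.48729579, 0.28224842, 0.0199879 ]), np.float64(0.0006258532267365229)) (array([0.48712303, 0.28310818, 0.02423347]), np.float64(0.00010022082711637601))
```

```bash
python3 - <<'E'
from h import *
delta(Rtool(-4),[.4873,.2825,.02])
E
python3 -m handwheel '[{"delta_rot":[0,0,0],"xyz":[-25,-1,60],"hand":-1},{"delta_rot":[0,0,0],"xyz":[-48,-1,110],"hand":-1},{"delta_rot":[0,0,0],"xyz":[-48,-1,150],"hand":-1},{"delta_rot":[0,0,0],"xyz":[-48,-1,170],"hand":-1},{"delta_rot":[0,0,0],"xyz":[-48,-1,170],"hand":-1}]'
python3 - <<'E'
from h import *
delta(Rtool(-4),[.4873,.2825,.02])
E
```

```text
t 4.05 rot [0.0003, -0.0002, 0.0006] mm [-48.4, 1.2, 230.5]
time_s: 4.68
position: [0.4839, 0.2829, 0.0788]
tcp_rot: [[0.069, 0.998, -0.004], [0.998, -0.069, -0.001], [-0.001, -0.004, -1.0]]
force: [-0.3, 0.3, 0.1]
opening: 0.998
grasp_force: 0.0
t 4.67 rot [-0.0035, 0.0015, 0.0011] mm [-0.1, 3.6, 58.7]
```

```bash
python3 -m handwheel '[{"delta_rot":[0,0,0],"xyz":[0,3,30],"hand":-1},{"delta_rot":[0,0,0],"xyz":[0,3,50],"hand":-1},{"delta_rot":[0,0,0],"xyz":[0,3,58],"hand":-1},{"delta_rot":[0,0,0],"xyz":[0,3,58],"hand":-1},{"delta_rot":[0,0,0],"xyz":[0,3,58],"hand":-1}]'
python3 -m handwheel '[{"delta_rot":[0,0,0],"xyz":[0,0,0],"hand":0.3},{"delta_rot":[0,0,0],"xyz":[0,0,0],"hand":1},{"delta_rot":[0,0,0],"xyz":[0,0,0],"hand":1},{"delta_rot":[0,0,0],"xyz":[0,0,0],"hand":1},{"delta_rot":[0,0,0],"xyz":[0,0,0],"hand":1}]'
```

```text
time_s: 5.3
position: [0.4887, 0.2836, 0.0234]
tcp_rot: [[0.068, 0.998, 0.002], [0.998, -0.068, 0.001], [0.001, 0.002, -1.0]]
force: [0.7, 0.2, 0.2]
opening: 0.997
grasp_force: 0.0
time_s: 5.92
position: [0.4879, 0.2832, 0.0222]
tcp_rot: [[0.068, 0.998, -0.0], [0.998, -0.068, -0.0], [-0.0, -0.0, -1.0]]
force: [-0.6, 0.4, 0.1]
opening: 0.516
grasp_force: 0.0
```

```bash
python3 -m handwheel '[{"delta_rot":[0,0,0],"xyz":[0,0,0],"hand":1},{"delta_rot":[0,0,0],"xyz":[0,0,0],"hand":1},{"delta_rot":[0,0,0],"xyz":[0,0,0],"hand":1},{"delta_rot":[0,0,0],"xyz":[0,0,0],"hand":1},{"delta_rot":[0,0,0],"xyz":[0,0,0],"hand":1}]'
python3 - <<'E'
from h import *
s=bot.read_state();print(s['opening'],s['grasp_force'],s['position'],s['force'])
E
```

```text
time_s: 6.55
position: [0.4876, 0.2832, 0.0222]
tcp_rot: [[0.068, 0.998, -0.001], [0.998, -0.068, -0.0], [-0.0, -0.001, -1.0]]
force: [-1.7, -0.3, 0.5]
opening: 0.16
grasp_force: 30.0
0.16042287071351521 29.999122456647456 [0.48763055 0.28319574 0.02221314] [-1.70447654 -0.33292772  0.45873894]
```

```bash
cat >> h.py <<'E'
SEAT=np.array([.5875,-.0249,.066]);YAW=-14.8
def pose(lx,lz,ang,ly=0,seat=None,yaw=YAW):
    "tool pose with lip end (underside) at seat (lx,ly,lz) mm, cover ang deg steeper than the slope"
    seat=SEAT if seat is None else seat
    A=Rtool(yaw,15);S=np.c_[A[:,1],A[:,0],-A[:,2]];R=Rtool(yaw,15+ang)
    p=seat+S@(np.array([lx,ly,lz])/1000)+R[:,1]*.086-R[:,2]*.0222
    return R,p
E
python3 - <<'E'
from h import *
R,p=pose(-32,56,15);print(p);delta(R,p)
print(px(vision.camera_model('top'),SEAT))
E
```

```text
[ 0.60487835 -0.02949156  0.1740354 ]
t 6.55 rot [-0.5225, -0.0495, 0.1855] mm [-303.9, 138.3, -151.8]
[[300.40734846 161.79947918]]
```

```bash
python3 -m handwheel '[{"delta_rot":[0,0,0],"xyz":[0,0,-20],"hand":1},{"delta_rot":[0,0,0],"xyz":[0,0,-55],"hand":1},{"delta_rot":[0,0,0],"xyz":[-5,0,-100],"hand":1},{"delta_rot":[-0.05,0,0.02],"xyz":[-30,10,-140],"hand":1},{"delta_rot":[-0.13,-0.01,0.05],"xyz":[-70,30,-170],"hand":1}]'
python3 - <<'E'
from h import *
R,p=pose(-32,56,15);delta(R,p);s=bot.read_state();print(s['grasp_force'],s['force'])
E
```

```text
time_s: 7.18
position: [0.5133, 0.2112, 0.1935]
tcp_rot: [[0.118, 0.984, 0.131], [0.993, -0.116, -0.022], [-0.006, 0.133, -0.991]]
force: [1.0, 0.8, -2.9]
opening: 0.163
grasp_force: 30.0
t 7.17 rot [-0.3892, -0.0393, 0.1356] mm [-228.1, 115.4, 36.6]
29.998758528381586 [ 1.03881599  0.839938   -2.93994148]
```

```bash
python3 -m handwheel '[{"delta_rot":[-0.08,-0.008,0.03],"xyz":[-45,23,0],"hand":1},{"delta_rot":[-0.16,-0.016,0.06],"xyz":[-90,46,0],"hand":1},{"delta_rot":[-0.24,-0.024,0.09],"xyz":[-135,69,0],"hand":1},{"delta_rot":[-0.32,-0.032,0.115],"xyz":[-180,92,5],"hand":1},{"delta_rot":[-0.389,-0.039,0.136],"xyz":[-228,115,10],"hand":1}]'
python3 -m handwheel '[{"delta_rot":[0,0,0],"xyz":[0,0,0],"hand":1},{"delta_rot":[0,0,0],"xyz":[0,0,0],"hand":1},{"delta_rot":[0,0,0],"xyz":[0,0,0],"hand":1},{"delta_rot":[0,0,0],"xyz":[0,0,0],"hand":1},{"delta_rot":[0,0,0],"xyz":[0,0,0],"hand":1}]'
python3 - <<'E'
from h import *
import pickle
R,p=pose(-32,56,15);delta(R,p);s=bot.read_state();print(s['grasp_force'],s['force'])
m=vision.camera_model('wrist');i=vision.capture('wrist')[:,:,::-1];pickle.dump(m,open('w4.pkl','wb'));cv2.imwrite('pics/w4.png',i)
E
```

```text
time_s: 7.8
position: [0.5994, -0.0298, 0.1978]
tcp_rot: [[0.257, 0.839, 0.479], [0.966, -0.223, -0.128], [-0.001, 0.496, -0.868]]
force: [0.5, 1.2, -3.5]
opening: 0.159
grasp_force: 30.0
time_s: 8.43
position: [0.6004, -0.0278, 0.1989]
tcp_rot: [[0.255, 0.839, 0.481], [0.967, -0.221, -0.127], [-0.0, 0.497, -0.868]]
force: [-0.4, 0.6, -3.5]
opening: 0.158
grasp_force: 30.0
t 8.43 rot [-0.0033, 0.0001, 0.0004] mm [-0.5, -8.3, 23.9]
29.999438649974763 [-0.39407015  0.55081969 -3.54749725]
```

View pics/w4.png

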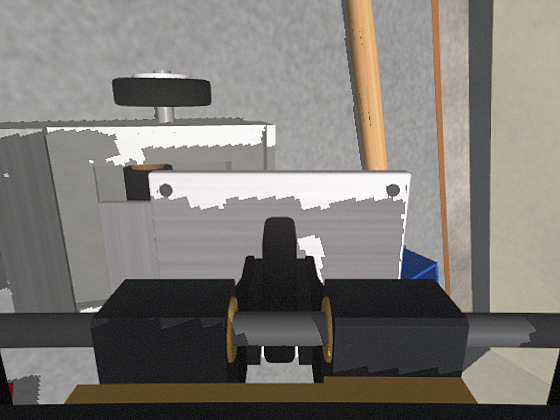

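The view shows the cover held square, with the lip's left end at (97,201). The ledge's inner corner is at (47,128), its edge runs to (75,310), and the frame's upper corner is at (274,125). I'll check these against predictions.

Run:
```python
from h import *
import pickle
W=[pickle.load(open(f'w{k}.pkl','rb')) for k in(1,2,4)]
f1=lambda p:np.array(p)/2+[200,10]-.25
f2=lambda p:np.array(p)/2+[232,126]-.25
print('inL',tri(W,[f1((90,72)),f2((84,93)),[47,128]]),'topL',tri(W,[f1((374,95)),f2((343,130)),[274,125]]))
A=Rtool(YAW,15);S=np.c_[A[:,1],A[:,0],-A[:,2]]
for z in(.063,.066,.069):
    o=SEAT.copy();o[2]=z
    print(z,px(W[2],[o+S@[-.066,.064,.018],o+S@[.076,.063,.0127],o+S@[-.066,-.05,.018]]).round(1).tolist())
s=bot.read_state();R=np.array(s['tcp_rot']);p=np.array(s['position'])
C=lambda v:p+R@np.array([v[1],v[0],.0222-v[2]])
print('lip corner, plate corners',px(W[2],[C((-.086,.035,.005)),C((-.06,.05,.008)),C((.06,.05,.008))]).round(1).tolist())
```

```text
inL (array([0.537828  , 0.05424308, 0.06405445]), np.float64(0.000607909713182526)) topL (array([0.67056935, 0.01843532, 0.09460523]), np.float64(0.0003073648293096618))
0.063 [[45.4, 127.5], [275.4, 124.9], [76.6, 297.9]]
0.066 [[45.3, 127.9], [277.5, 125.2], [76.9, 299.9]]
0.069 [[45.3, 128.3], [279.7, 125.4], [77.1, 301.9]]
lip corner, plate corners [[95.2, 201.5], [145.5, 171.2], [412.0, 171.1]]
```

Run:
```python
from h import *
for a in((-54,12,15),(-56,4,15),(-56,0,15)):
  R,p=pose(*a);delta(R,p)
```

```text
t 8.47 rot [-0.0032, 0.0002, 0.0002] mm [-0.3, -40.9, 60.8]
t 8.47 rot [-0.0032, 0.0002, 0.0002] mm [-0.3, -44.9, 68.0]
t 8.47 rot [-0.0032, 0.0002, 0.0002] mm [-0.3, -45.9, 71.9]
```

```bash
python3 -m handwheel '[{"delta_rot":[-0.003,0,0],"xyz":[0,-10,18],"hand":1},{"delta_rot":[-0.003,0,0],"xyz":[0,-22,36],"hand":1},{"delta_rot":[-0.003,0,0],"xyz":[0,-33,50],"hand":1},{"delta_rot":[-0.003,0,0],"xyz":[0,-41,61],"hand":1},{"delta_rot":[-0.003,0,0],"xyz":[0,-41,61],"hand":1}]'
python3 - <<'E'
from h import *
for a in((-54,12,15),(-56,4,15),(-56,0,15),(-56,-5,15)):
  R,p=pose(*a);delta(R,p)
E
```

```text
time_s: 9.1
position: [0.5947, -0.027, 0.1244]
tcp_rot: [[0.256, 0.839, 0.481], [0.967, -0.222, -0.128], [-0.001, 0.497, -0.867]]
force: [0.2, -0.5, -3.6]
opening: 0.162
grasp_force: 30.0
t 9.1 rot [-0.0029, 0.0008, -0.0001] mm [0.2, 1.2, -1.0]
t 9.1 rot [-0.0029, 0.0008, -0.0001] mm [0.2, -2.8, 6.2]
t 9.1 rot [-0.0029, 0.0008, -0.0001] mm [0.2, -3.8, 10.1]
t 9.1 rot [-0.0029, 0.0008, -0.0001] mm [0.2, -5.1, 14.9]
```

Feeling for the frame floor in small steps.

```bash
python3 -m handwheel '[{"delta_rot":[-0.003,0,0],"xyz":[0,-2,3],"hand":1},{"delta_rot":[-0.003,0,0],"xyz":[0,-3,6],"hand":1},{"delta_rot":[-0.003,0,0],"xyz":[0,-3,6.5],"hand":1},{"delta_rot":[-0.003,0,0],"xyz":[0,-3,7],"hand":1},{"delta_rot":[-0.003,0,0],"xyz":[0,-3,7],"hand":1}]'
python3 -m handwheel '[{"delta_rot":[0,0,0],"xyz":[0,0,1],"hand":1},{"delta_rot":[0,0,0],"xyz":[0,0,1],"hand":1},{"delta_rot":[0,0,0],"xyz":[0,0,1.5],"hand":1},{"delta_rot":[0,0,0],"xyz":[0,0,1.5],"hand":1},{"delta_rot":[0,0,0],"xyz":[0,0,1.5],"hand":1}]'
python3 - <<'E'
from h import *
R,p=pose(-56,0,15);delta(R,p);s=bot.read_state();print(s['force'],s['moment'])
E
```

```text
time_s: 9.72
position: [0.5965, -0.0276, 0.1183]
tcp_rot: [[0.256, 0.835, 0.486], [0.967, -0.222, -0.129], [-0.0, 0.503, -0.864]]
force: [0.0, -0.3, -3.3]
opening: 0.156
grasp_force: 30.0
time_s: 10.35
position: [0.597, -0.0278, 0.1167]
tcp_rot: [[0.256, 0.836, 0.486], [0.967, -0.222, -0.129], [-0.0, 0.502, -0.865]]
force: [-1.0, 1.2, -3.0]
opening: 0.159
grasp_force: 30.0
t 10.35 rot [0.0028, 0.0008, -0.0008] mm [0.3, -2.0, 2.2]
[-0.95390665  1.17291605 -2.98296112] [0.13498928 0.58546437 0.00869085]
```

```bash
python3 -m handwheel '[{"delta_rot":[0,0,0],"xyz":[0,-0.5,1],"hand":1},{"delta_rot":[0,0,0],"xyz":[0,-0.5,1],"hand":1},{"delta_rot":[0,0,0],"xyz":[0,-1,2],"hand":1},{"delta_rot":[0,0,0],"xyz":[0,-1,2],"hand":1},{"delta_rot":[0,0,0],"xyz":[0,-1,2],"hand":1}]'
python3 -m handwheel '[{"delta_rot":[0,0,0],"xyz":[0,0,0.5],"hand":1},{"delta_rot":[0,0,0],"xyz":[0,0,1],"hand":1},{"delta_rot":[0,0,0],"xyz":[0,0,1],"hand":1},{"delta_rot":[0,0,0],"xyz":[0,0,1.5],"hand":1},{"delta_rot":[0,0,0],"xyz":[0,0,1.5],"hand":1}]'
python3 - <<'E'
from h import *
R,p=pose(-56,0,15);delta(R,p);s=bot.read_state();print(s['force'],s['moment'])
E
```

```text
time_s: 10.98
position: [0.5981, -0.028, 0.1154]
tcp_rot: [[0.256, 0.834, 0.488], [0.967, -0.221, -0.129], [0.0, 0.505, -0.863]]
force: [-2.1, -0.4, 6.1]
opening: 0.158
grasp_force: 30.3
time_s: 11.6
position: [0.5991, -0.0282, 0.1144]
tcp_rot: [[0.256, 0.834, 0.489], [0.967, -0.221, -0.129], [0.0, 0.505, -0.863]]
force: [-1.5, 0.5, 7.7]
opening: 0.162
grasp_force: 30.7
t 11.6 rot [0.0062, 0.0004, -0.0009] mm [0.3, -2.7, -0.8]
[-1.51731706  0.53921057  7.66998021] [ 0.01248244  0.60227511 -0.052846  ]
```

```bash
cat >> h.py <<'E'
def lip(p,R):
    R=np.array(R);A=Rtool(YAW,15);S=np.c_[A[:,1],A[:,0],-A[:,2]]
    return (S.T@(np.array(p)-R[:,1]*.086+R[:,2]*.0222-SEAT)*1000).round(1),round(np.degrees(np.arcsin(R[2,1]))-15,2)
E
python3 - <<'E'
from h import *
s=bot.read_state()
print(lip(s['position'],s['tcp_rot']),lip([.5981,-.028,.1154],[[0.256, 0.834, 0.488], [0.967, -0.221, -0.129], [0.0, 0.505, -0.863]]))
for a in((-54,2,15.3),(-72,1.5,15.3),(-85,1.5,15.3)):
  R,p=pose(*a);delta(R,p)
E
```

```text
(array([-52.9,  -0.2,  -0.5]), np.float64(15.36)) (array([-53.6,  -0.2,   0.7]), np.float64(15.33))
t 11.6 rot [0.001, 0.0004, -0.0009] mm [0.3, -0.4, -2.7]
t 11.6 rot [0.001, 0.0004, -0.0009] mm [0.3, -17.9, -6.9]
t 11.6 rot [0.001, 0.0004, -0.0009] mm [0.2, -30.4, -10.4]
```

```bash
python3 -m handwheel '[{"delta_rot":[0,0,0],"xyz":[0,0,-6],"hand":1},{"delta_rot":[0,0,0],"xyz":[0,0,-11],"hand":1},{"delta_rot":[0,0,0],"xyz":[0,0,-11],"hand":1},{"delta_rot":[0,0,0],"xyz":[0,0,-11],"hand":1},{"delta_rot":[0,0,0],"xyz":[0,0,-11],"hand":1}]'
python3 - <<'E'
from h import *
s=bot.read_state();print(lip(s['position'],s['tcp_rot']),s['force'])
for a in((-70,6.2,15),(-85,2.3,15)):
  R,p=pose(*a);delta(R,p)
E
```

```text
time_s: 12.22
position: [0.5925, -0.0266, 0.1222]
tcp_rot: [[0.257, 0.836, 0.485], [0.967, -0.222, -0.129], [-0.0, 0.502, -0.865]]
force: [-0.2, -0.8, -2.2]
opening: 0.158
grasp_force: 29.9
(array([-57.6,  -0.3,   9.1]), np.float64(15.12)) [-0.20708854 -0.77895299 -2.22433928]
t 12.22 rot [0.0021, 0.0008, -0.0008] mm [0.4, -12.7, -0.3]
t 12.22 rot [0.0021, 0.0008, -0.0008] mm [0.3, -28.2, -0.4]
```

```bash
python3 -m handwheel '[{"delta_rot":[0,0,0],"xyz":[0.3,-4,-0.4],"hand":1},{"delta_rot":[0,0,0],"xyz":[0.3,-8,-0.4],"hand":1},{"delta_rot":[0,0,0],"xyz":[0.3,-11,-0.4],"hand":1},{"delta_rot":[0,0,0],"xyz":[0.3,-14,-0.4],"hand":1},{"delta_rot":[0,0,0],"xyz":[0.3,-14,-0.4],"hand":1}]'
python3 - <<'E'
from h import *
import pickle
s=bot.read_state();print(lip(s['position'],s['tcp_rot']),s['force'])
R,p=pose(-85,2.3,15);delta(R,p)
m=vision.camera_model('wrist');i=vision.capture('wrist')[:,:,::-1]
t=vision.capture('scene')[:,:,::-1]
a=cv2.resize(i[100:320,0:300],None,fx=1.6,fy=1.6);b=cv2.resize(t[190:310,140:270],None,fx=2.4,fy=2.4)
o=np.zeros((352,800,3),np.uint8);o[:,:480]=a;o[:b.shape[0],484:484+b.shape[1]]=b;cv2.imwrite('pics/w5.png',o)
E
```

```text
time_s: 12.85
position: [0.5806, -0.023, 0.1156]
tcp_rot: [[0.255, 0.836, 0.485], [0.967, -0.22, -0.129], [-0.001, 0.502, -0.865]]
force: [0.2, -0.2, -3.8]
opening: 0.157
grasp_force: 29.9
(array([-71.3,   0. ,   5.9]), np.float64(15.12)) [ 0.17859495 -0.16131706 -3.80269834]
t 12.85 rot [0.0022, 0.0004, 0.0005] mm [-0.1, -14.1, 0.1]
```

View pics/w5.png

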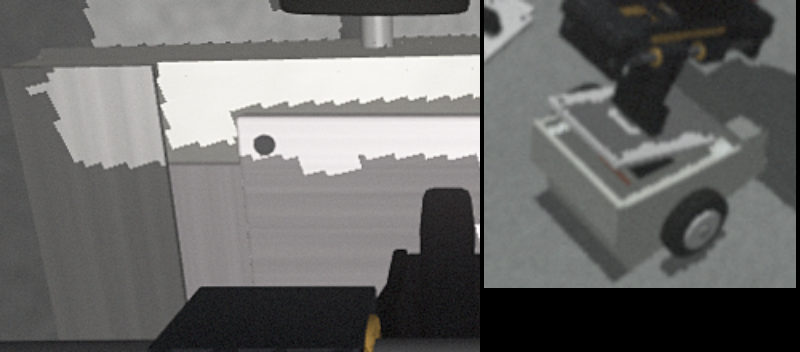

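The ledge edge line, crop (157,65) to (187,300), runs unbroken over the lip. The lip end is under it, and contact forces stay low. I'll slide on.

```bash
python3 -m handwheel '[{"delta_rot":[0,0,0],"xyz":[0,-4,0],"hand":1},{"delta_rot":[0,0,0],"xyz":[0,-8,0],"hand":1},{"delta_rot":[0,0,0],"xyz":[0,-11,0],"hand":1},{"delta_rot":[0,0,0],"xyz":[0,-14,0],"hand":1},{"delta_rot":[0,0,0],"xyz":[0,-14,0],"hand":1}]'
python3 - <<'E'
from h import *
s=bot.read_state();print(lip(s['position'],s['tcp_rot']),s['force'])
for a in((-85,2,12),(-85,1.8,9),(-85,1.5,6),(-85,1.3,3),(-85,1,0)):
  R,p=pose(*a);delta(R,p)
E
```

```text
time_s: 13.58
position: [0.5719, -0.02, 0.1132]
tcp_rot: [[0.256, 0.84, 0.479], [0.967, -0.222, -0.127], [-0.0, 0.496, -0.868]]
force: [-0.2, -0.0, -3.3]
opening: 0.158
grasp_force: 29.9
(array([-81.1,   0.8,   6.5]), np.float64(14.72)) [-0.16352621 -0.02340913 -3.28771664]
t 13.57 rot [0.0474, 0.0004, -0.0005] mm [-0.8, -4.0, 7.5]
t 13.57 rot [0.0998, 0.0004, -0.0005] mm [-0.8, -3.2, 12.3]
t 13.57 rot [0.1521, 0.0004, -0.0005] mm [-0.7, -2.7, 17.2]
t 13.57 rot [0.2045, 0.0004, -0.0005] mm [-0.7, -2.4, 22.0]
t 13.57 rot [0.2569, 0.0004, -0.0005] mm [-0.7, -2.4, 26.9]
```

Run:
```python
from h import *
s=bot.read_state();print(lip(s['position'],s['tcp_rot']),np.round(s['joint_positions'],1),np.round(s['qvel'],1),s['moment'],s['force'],np.round(s['tau'],1))
```

```text
(array([-81.1,   0.8,   6.5]), np.float64(14.72)) [-12.6  32.9 117.3 -81.8   1.1  83.8] [ 0.1  0.1 -0.1 -0.6  0.   0.6] [0.17735948 0.52126304 0.00333869] [-0.16352621 -0.02340913 -3.28771664] [  0.  -37.4  -7.9   0.   -0.3   0. ]
```

The joint states show joint 5 at its 0° limit, so the arm cannot tilt that far so close in. The lip is already 15 mm under, so the far edge clears the stop wall by about 4 mm. I'll swing down from here, which also frees the wrist.

```bash
python3 - <<'E'
from h import *
for a in((-82,4,13),(-82.5,3,11)):
  R,p=pose(*a);delta(R,p)
E
python3 -m handwheel '[{"delta_rot":[0.01,0,0],"xyz":[-0.4,-0.5,1.5],"hand":1},{"delta_rot":[0.02,0,0],"xyz":[-0.8,-1,3.2],"hand":1},{"delta_rot":[0.03,0,0],"xyz":[-0.8,-1,4.5],"hand":1},{"delta_rot":[0.03,0,0],"xyz":[-0.8,-1,4.5],"hand":1},{"delta_rot":[0.03,0,0],"xyz":[-0.8,-1,4.5],"hand":1}]'
python3 - <<'E'
from h import *
s=bot.read_state();print(lip(s['position'],s['tcp_rot']),np.round(s['joint_positions'],1),s['moment'])
for a in((-82.5,3,11),(-83,2,9),(-83,2,7)):
  R,p=pose(*a);delta(R,p)
E
```

```text
t 13.57 rot [0.03, 0.0004, -0.0005] mm [-0.8, -0.9, 4.8]
t 13.57 rot [0.0649, 0.0004, -0.0005] mm [-0.8, -1.0, 8.7]
time_s: 14.2
position: [0.573, -0.0214, 0.1088]
tcp_rot: [[0.257, 0.854, 0.453], [0.966, -0.227, -0.121], [-0.0, 0.469, -0.883]]
force: [0.3, 0.3, -2.8]
opening: 0.161
grasp_force: 29.9
(array([-82.1,  -0.2,   4.3]), np.float64(12.96)) [-12.8  33.2 116.  -19.5   3.   21.4] [0.13101427 0.50781341 0.01285704]
t 14.2 rot [0.0342, 0.001, -0.0013] mm [0.3, 0.1, 4.1]
t 14.2 rot [0.0691, 0.001, -0.0013] mm [0.3, -0.0, 8.0]
t 14.2 rot [0.104, 0.001, -0.0013] mm [0.3, 0.5, 11.1]
```

```bash
python3 -m handwheel '[{"delta_rot":[0.034,0,0],"xyz":[0.3,0,4.1],"hand":1},{"delta_rot":[0.052,0,0],"xyz":[0.3,0,6],"hand":1},{"delta_rot":[0.069,0,0],"xyz":[0.3,0,8],"hand":1},{"delta_rot":[0.087,0,0],"xyz":[0.3,0.2,9.5],"hand":1},{"delta_rot":[0.104,0,0],"xyz":[0.3,0.5,11.1],"hand":1}]'
python3 - <<'E'
from h import *
s=bot.read_state();print(lip(s['position'],s['tcp_rot']),np.round(s['joint_positions'],1),s['force'],s['moment'])
for a in((-83.5,1.7,4),(-83.5,1.5,2),(-84,1.2,.5)):
  R,p=pose(*a);delta(R,p)
E
```

```text
time_s: 14.82
position: [0.5784, -0.0224, 0.0991]
tcp_rot: [[0.256, 0.896, 0.361], [0.967, -0.238, -0.096], [-0.0, 0.374, -0.927]]
force: [-0.2, 0.4, -4.4]
opening: 0.155
grasp_force: 29.9
(array([-83.2,   0.2,   2. ]), np.float64(6.96)) [-12.9  34.  111.3  -3.4  12.8   5.2] [-0.16997116  0.43143219 -4.37458651] [ 0.11493914  0.28227233 -0.02592563]
t 14.82 rot [0.0517, 0.0007, -0.0009] mm [-0.1, 0.7, 4.7]
t 14.82 rot [0.0866, 0.0006, -0.0009] mm [-0.1, 1.2, 7.9]
t 14.82 rot [0.1128, 0.0006, -0.0009] mm [-0.1, 1.1, 10.5]
```

```bash
python3 -m handwheel '[{"delta_rot":[0.017,0,0],"xyz":[0,0.3,1.6],"hand":1},{"delta_rot":[0.035,0,0],"xyz":[0,0.6,3.2],"hand":1},{"delta_rot":[0.052,0,0],"xyz":[0,0.7,4.7],"hand":1},{"delta_rot":[0.07,0,0],"xyz":[0,1,6.3],"hand":1},{"delta_rot":[0.087,0,0],"xyz":[0,1.2,7.9],"hand":1}]'
python3 - <<'E'
from h import *
s=bot.read_state();print(lip(s['position'],s['tcp_rot']),s['force'],s['moment'])
for a in((-84,1.5,1),(-84,1,0),(-84,0.5,-.3)):
  R,p=pose(*a);delta(R,p)
E
```

```text
time_s: 15.45
position: [0.5827, -0.0235, 0.0924]
tcp_rot: [[0.257, 0.924, 0.283], [0.967, -0.245, -0.075], [-0.0, 0.293, -0.956]]
force: [1.0, -0.0, -1.5]
opening: 0.157
grasp_force: 29.9
(array([-83.2,   0.2,   1.6]), np.float64(2.02)) [ 0.97598387 -0.00869898 -1.45131737] [0.08032349 0.21727829 0.00925589]
t 15.45 rot [0.0178, 0.0006, -0.001] mm [-0.1, -0.5, 1.6]
t 15.45 rot [0.0352, 0.0006, -0.001] mm [-0.1, -0.1, 3.6]
t 15.45 rot [0.0404, 0.0006, -0.001] mm [-0.1, -0.0, 4.6]
```

```bash
python3 -m handwheel '[{"delta_rot":[0.009,0,0],"xyz":[0,0,0.8],"hand":1},{"delta_rot":[0.018,0,0],"xyz":[0,0,1.6],"hand":1},{"delta_rot":[0.026,0,0],"xyz":[0,0,2.6],"hand":1},{"delta_rot":[0.035,0,0],"xyz":[0,0,3.6],"hand":1},{"delta_rot":[0.035,0,0],"xyz":[0,0,3.6],"hand":1}]'
python3 - <<'E'
from h import *
s=bot.read_state();print(lip(s['position'],s['tcp_rot']),s['force'],s['moment'])
R,p=pose(-84,.5,0);delta(R,p)
E
```

```text
time_s: 16.08
position: [0.5835, -0.0237, 0.0903]
tcp_rot: [[0.256, 0.933, 0.252], [0.967, -0.247, -0.067], [-0.0, 0.261, -0.965]]
force: [-3.0, 1.1, 10.7]
opening: 0.157
grasp_force: 30.0
(array([-83.7,   0.2,   2.2]), np.float64(0.12)) [-2.99634014  1.0508914  10.71390543] [-0.10201606  0.24741949  0.00244122]
t 16.07 rot [0.0021, 0.0006, -0.0007] mm [-0.1, -0.3, 1.9]
```

Contact at 14 N, flat at the seat height (about 0.068). I'll ease the press and open.

```bash
python3 -m handwheel '[{"delta_rot":[0,0,0],"xyz":[0,0,-0.7],"hand":1},{"delta_rot":[0,0,0],"xyz":[0,0,-0.7],"hand":0.4},{"delta_rot":[0,0,0],"xyz":[0,0,-0.7],"hand":0},{"delta_rot":[0,0,0],"xyz":[0,0,-0.7],"hand":0},{"delta_rot":[0,0,0],"xyz":[0,0,-0.7],"hand":-0.2}]'
python3 -m handwheel '[{"delta_rot":[0,0,0],"xyz":[0,0,-15],"hand":-0.2},{"delta_rot":[0,0,0],"xyz":[0,0,-40],"hand":-0.2},{"delta_rot":[0,0,0],"xyz":[0,0,-80],"hand":-0.2},{"delta_rot":[0,0,0],"xyz":[0,0,-120],"hand":-0.2},{"delta_rot":[0,0,0],"xyz":[0,0,-160],"hand":-0.2}]'
python3 - <<'E'
from h import *
i=vision.capture('wrist')[:,:,::-1];t=vision.capture('scene')[:,:,::-1]
s=bot.read_state();print(s['position'],s['opening'],s['force'])
o=np.zeros((480,800,3),np.uint8);o[:315,:420]=cv2.resize(i,(420,315));b=cv2.resize(t[190:310,140:270],None,fx=2.9,fy=2.9);o[:b.shape[0],423:423+b.shape[1]]=b
cv2.imwrite('pics/w6.png',o)
E
```

```text
time_s: 16.7
position: [0.5832, -0.0237, 0.0894]
tcp_rot: [[0.257, 0.934, 0.25], [0.967, -0.248, -0.067], [-0.0, 0.259, -0.966]]
force: [0.0, 0.6, 0.5]
opening: 0.527
grasp_force: 0.0
time_s: 17.32
position: [0.5423, -0.0127, 0.2462]
tcp_rot: [[0.257, 0.933, 0.251], [0.967, -0.248, -0.067], [-0.0, 0.26, -0.966]]
force: [0.8, 0.9, -0.3]
opening: 0.601
grasp_force: 0.0
[ 0.54453963 -0.01295685  0.2494834 ] 0.6006724837586287 [ 0.49251889 -0.17850832 -0.39257927]
```

View pics/w6.png

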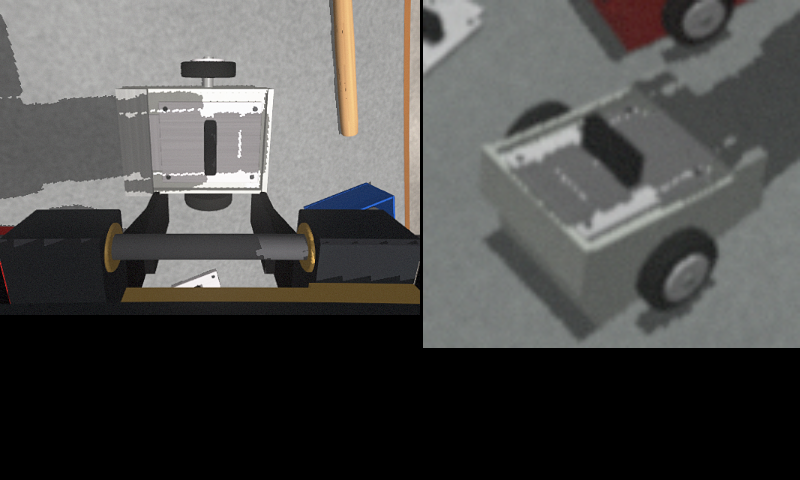

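The cover lies flat inside the frame, with its grip at (210,147) in the wrist panel and its lip under the ledge at columns 120-150. The scene panel shows it flush below the cheeks, and the gripper is clear. Handing in.

```bash
python3 -c "
from rig import workorder
print(workorder.hand_in())"
```

```text
the job is handed in; nothing more can be done
None
```

The larger cover is hooked under the ledge, was lowered shut under control and released; it lay flat in the white unit's frame in the last pictures, the small cover was not touched, and the job was handed in at about 17.5 s (no verdict returned).

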